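# Open the control box: turn the red buttons aside and lay the cover in the steel tray

## Task

On the beige control box, give both red turn buttons a quarter turn (either way) so that they no longer overlap the grey cover panel. Then lift the freed cover out by its black handle, lay it gently flat inside the bare steel tray, not the blue one, and let go of it; leave the buttons turned aside.

Things in the scene. Friction and masses are not known exactly. Their poses are not given: they have to be found in the camera images.
- button_near (a joint): Turn angle (rad) of the red turn button at the robot's end, a bar 44 mm long, 12 wide, 20 tall on a vertical pin through its middle, 76 mm from the seated panel's origin along the panel's -x. 0: bar along the panel's x, its end 6 mm over the panel; + is counter-clockwise from above. Starts within 0.3 of 0; beyond 1.15 either way the panel is free; stops at +-1.6; stays where left (0.04 N m).
- button_far (a joint): The same for the identical red turn button at the other end, its pin 76 mm from the seated panel's origin along the panel's +x. Both bars span from 7.5 to 27.5 mm above the panel's origin, 1.5 to 21.5 mm above the flat top of the box. They can be pinched across their 12 mm width and turned, or pushed at one end.
- panel: Loose grey cover, 120 (x) by 90 (y) by 6 mm, 0.18 kg. Black grip bar in its middle, 50 mm along x, 14 wide, top 32 mm above the underside. Origin: centre of underside, z up. Starts seated (2 mm play) flush in the top of a fixed beige control box, 210 (x) by 170 (y) by 60 mm high, same axes; underside 54 mm above the table. Lifts straight up.
- steel_tray: Fixed open tray of bare steel, square, 210 mm outside, 204 mm inside, walls 22 mm high, floor 3 mm thick. Origin: centre of the underside, on the table; x, y along its sides, z up. The cover fits in at any yaw. A blue plastic tray of the same size stands on the other side of the box; either may be on the left.
Not all that is in view belongs to the job. What is meant by the panel is not brown, and is the larger of those in its own colour.

How it is judged (in metres and radians):
On the way, in this order (a step that is already met when the one before it is completed fails the run):
1. both red buttons are turned aside (more than 1.15 rad from 0, either way) while the panel is still seated ((value of joint button_near above 1.15 rad or value of joint button_near below -1.15 rad) and (value of joint button_far above 1.15 rad or value of joint button_far below -1.15 rad) and distance of panel from where it was at the start of the episode below 0.012 m), for 0.1 s.
2. the panel has been lifted out, its underside more than 75 mm above the table (height (world z) of panel above 0.075 m), for 0.1 s.
At the end, for the whole second after the job is handed in: The cover lies flat and still on the floor of the steel tray, handle up (tilt under 0.12 rad, origin within 60 mm of the tray's centre along each side and less than 10 mm above the tray's underside), released, and both buttons are still more than 1.1 rad from 0, either way ((value of joint button_near above 1.1 rad or value of joint button_near below -1.1 rad) and (value of joint button_far above 1.1 rad or value of joint button_far below -1.1 rad) and x of panel in the frame of steel_tray between -0.06 and 0.06 m and y of panel in the frame of steel_tray between -0.06 and 0.06 m and z of panel in the frame of steel_tray below 0.01 m and angle between panel's own z axis and vertical below 0.12 rad and linear speed of panel below 0.02 m/s); the robot touches nothing.
It fails at once if the panel is dropped or thrown into the tray (faster than 0.65 m/s within 50 mm of the tray's underside) (horizontal distance between panel and steel_tray below 0.11 m and height (world z) of panel below 0.05 m and linear speed of panel above 0.65 m/s).
It also fails if it takes over 61 s, if anything falls off the work surface, if the arm or the gripper's body presses on something with over 40 N, if the wrist force passes 120 N, or if a joint passes its speed limit or range.

## Robot

A 6-joint arm with a two-finger parallel gripper is mounted at the origin on the work surface. World frame = base frame: x ahead of the robot, y to its left, z up, the work surface at z = 0. Lengths are in m, angles in degrees, forces in N, time in s.
With the tool pointing down it reaches from about 0.3 to 0.75 m from the base axis. Payload 8.5 kg.
Tool frame: the origin (TCP) lies at the very end of the fingers, on their centre line; the grasp point (between the pads) lies 19 mm behind it; z points along the fingers, y is the line along which they close (so a half turn about z gives the same grasp; the last joint's range is limited). The gripper opens to 85 mm and grips with 20 to 120 N. Pads are 22 mm wide; open, the fingers measure 114 mm over their backs; the gripper's body (76 mm by 85 mm) begins 54 mm behind the grasp point. The pads swing forward as they close: fully open they stand 13 mm farther back than shut.
Start: joints at [60.43, 21.807, 74.336, -0, 83.858, -12.336], TCP at [0.163, 0.525, 0.231] pointing down, gripper open.
Joint ranges: [-178.18, 178.18], [-50.72, 133.34], [12.68, 142.11], [-81.47, 261.47], [9.98, 163.14], [-165.26, 165.26]. Speed limits (degrees/s): [136.94, 136.94, 180, 180, 180, 180].

## Interface

Orientations are given as a 3x3 rotation matrix whose columns are the frame's x, y, z axes.
In Python, from rig import env, optics, spotter gives the robot as it stands.
- The arm moves only by the shell command python3 -m crank 'ROWS' [FORCE]. ROWS is JSON, one flat list of numbers, 5 for each row, row after row: the finger opening in cm, from 0 to 8.54, then the shift along the tool's x, y, z in cm, then the turn about the tool's z in rad. A call has exactly 8 rows; each row shifts and turns the commanded pose from where the row before left it, along the tool's axes as they then stand; what a row does not reach is not made up. A row lasts 1/12 s, in which the tool goes at most 41.7 mm and 7.16 degrees, less where a joint would pass 70% of its speed; a pose out of reach is approached as far as the arm can. A call is refused whole if a number of a shift passes 4.17 or a number of a turn 0.125, either way. A call with a gripper value outside its range is refused whole. The fingers move at their own pace and stop on an object; FORCE is the grip in N (left out, the last holds). Time passes only in rows, so rows that do not move let the fingers close, or fill a call up. It gives the time, the measured TCP pose, the force, the opening and the grip force at its end, in the units of the state.
- env.observe(): the state, without advancing time (a new reading comes with each control period).
- optics.get_image(name): name is "side" or "top" or "wrist"; returns a dict with "color" (400x640x3 uint8, red, green, blue), "intrinsics" (3x3 intrinsics, pixels), "pose" (4x4, takes a point from camera to world coordinates). Camera axes: x right, y up, looking along -z (the intrinsics and any distortion apply to the point x, -y, -z); pixel columns grow to the right and rows downward; lengths in m; the calibration is good to about 2 mm. A picture is of the moment at which its call begins. There is no depth.
- env.close_job(): hands the job in; it is judged then, once.
Trained networks look in a picture, given as the dict that the camera call returned (one of the last four; its "shot" number tells which), for a name from the list of things; names that differ only in an ending like _2 or _b are one class to them, and where a whole thing is asked for, a point or a joint stands for the part that bears it (a point fixed in the world has none). Each returns a list of dicts, best first, with "score" (0 to 1); they miss things now and then, are a little off and sometimes report something else, mostly with a low value. They report only what shows in the picture. A call takes as long as a camera call. They do not tell look-alikes from the thing itself.
- spotter.look_for(picture, query): "at" ([column, row] as shares, 0 to 1, of the picture: columns of its width, rows of its height, amid what is visible of it).
The state is a dict: "time_s": time; "q": joint angles; "qvel": joint speeds; "joint_efforts": joint torques, N m; "position": TCP position; "tool_rot": TCP orientation; "ft_force": force on the tool from outside, world axes, zero at the start; "wrist_torque": the same for the moment, N m; "grip_width": finger opening in m; "gripper_force": force on a finger pad.
Only numpy, scipy, OpenCV 4.12 (cv2) and the standard library are available. Lean on these libraries where they do the work, as an engineer would, in place of code of your own. Each camera call takes 0.05 s, during which the arm holds its last target. There are 200 camera calls.

## Working session

There is one attempt and no reset: what is moved stays moved. The work goes in short steps, Python scripts to look and compute and a shell command to move; the robot and the scene stay as the last step left them, time stands still between calls to the robot, and variables do not carry over. Pictures are saved under pics/ and viewed, at most 10 in all, crops included, and the job is handed in when it is done.

```bash
mkdir -p pics
cat > h.py <<'E'
import numpy as np, cv2
from rig import env, optics, spotter
def ray(p,uv):
    K=p["intrinsics"];T=np.array(p["pose"]);d=np.linalg.inv(K)@np.array([uv[0],uv[1],1.])
    return T[:3,3],T[:3,:3]@np.array([d[0],-d[1],-d[2]])
def atz(p,uv,z):
    o,d=ray(p,uv);return o+d*(z-o[2])/d[2]
def proj(p,X):
    T=np.array(p["pose"]);c=T[:3,:3].T@(np.array(X)-T[:3,3]);q=np.array(p["intrinsics"])@np.array([c[0],-c[1],-c[2]]);return q[:2]/q[2]
E
python3 - <<'E'
from h import *
for n in("top","side"):
    p=optics.get_image(n);cv2.imwrite(f"pics/{n}0.png",p["color"][:,:,::-1])
    print(n,[k for k in p if k not in("color",)],np.round(p["pose"],3).tolist())
    for q,z in(("button_near",.08),("button_far",.08),("panel",.07),("steel_tray",.003)):
        for r in spotter.look_for(p,q)[:4]:
            uv=np.array(r["at"])*[640,400];print(q,round(r["score"],2),uv.round(),atz(p,uv,z).round(3))
s=env.observe();print(s["time_s"],s["position"],np.round(s["tool_rot"],3).tolist())
E
```

```text
top ['intrinsics', 'pose', 'shot'] [[-0.023, 0.988, -0.153, 0.274], [-0.999, -0.02, 0.025, 0.007], [0.022, 0.153, 0.988, 1.153], [0.0, 0.0, 0.0, 1.0]]
button_near 0.39 [321. 190.] [ 0.461 -0.012  0.08 ]
panel 0.87 [310. 160.] [0.542 0.015 0.07 ]
panel 0.78 [212. 294.] [0.205 0.267 0.07 ]
panel 0.7 [379. 109.] [ 0.679 -0.173  0.07 ]
steel_tray 0.7 [444. 193.] [ 0.459 -0.355  0.003]
side ['intrinsics', 'pose', 'shot'] [[0.994, 0.046, -0.096, 0.377], [-0.106, 0.521, -0.847, -0.764], [0.011, 0.852, 0.523, 0.536], [0.0, 0.0, 0.0, 1.0]]
button_near 0.57 [319. 200.] [ 0.464 -0.028  0.08 ]
panel 0.69 [350. 199.] [ 0.543 -0.014  0.07 ]
panel 0.64 [437. 261.] [ 0.668 -0.256  0.07 ]
panel 0.63 [226. 168.] [0.222 0.183 0.07 ]
steel_tray 0.6 [344. 340.] [ 0.471 -0.367  0.003]
0.5 [0.16292824 0.52528169 0.231291  ] [[-0.955, 0.296, -0.0], [0.296, 0.955, -0.0], [0.0, -0.0, -1.0]]
```

View pics/top0.png

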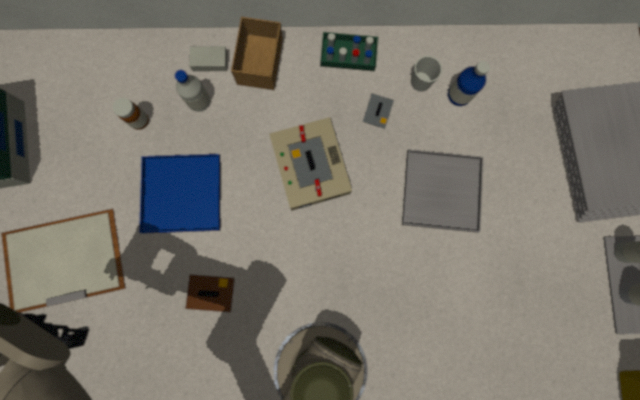

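View pics/side0.png

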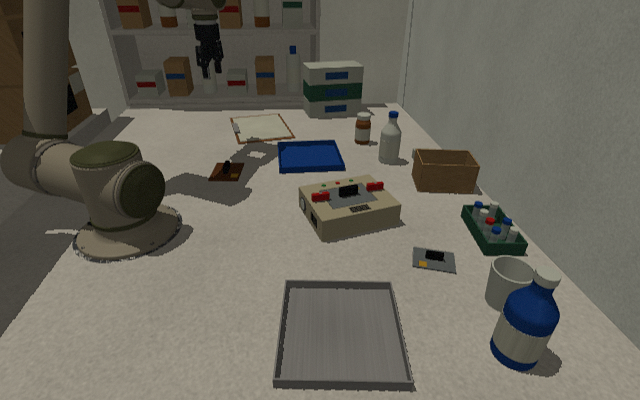

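Three panel look-alikes in the top view: (310,160) grey in the box, (379,109) small grey loose, (212,294) brown. The one meant is (310,160): it is grey, the larger, and seated in the box. The steel tray is at (444,190) and the blue tray at (181,192). I'll confirm with an enlarged crop.

Run:
```python
from h import *
p=optics.get_image("top");c=p["color"];cv2.imwrite("pics/crop1.png",cv2.resize(c[90:220,255:410],None,fx=5,fy=4.5,interpolation=cv2.INTER_CUBIC)[:,:,::-1])
def seg(p,z):
    c=p["color"].astype(int);m=((c[:,:,0]>90)&(c[:,:,1]<0.4*c[:,:,0])&(c[:,:,2]<0.4*c[:,:,0])).astype(np.uint8)
    n,l,s,ce=cv2.connectedComponentsWithStats(m)
    for i in range(1,n):
        if s[i,4]>15:
            pts=np.argwhere(l==i)[:,::-1]
            w=np.array([atz(p,q,z) for q in pts])[:,:2];mu=w.mean(0);e,v=np.linalg.eigh(np.cov((w-mu).T))
            print("red",ce[i].round(1),s[i,4],mu.round(4),"ang",np.degrees(np.arctan2(v[1,1],v[0,1])).round(1),np.sqrt(12*e).round(3))
seg(p,.0815)
g=c[90:220,255:410].astype(int)
m=((np.ptp(c.astype(int),axis=2)<22)&(c.max(2)>60)&(c.max(2)<150)).astype(np.uint8);n,l,s,ce=cv2.connectedComponentsWithStats(m)
for u in((444,190),(300,160),(318,172)):
    i=l[u[1],u[0]]
    if i:
        cn=cv2.findContours((l==i).astype(np.uint8),0,2)[0][0];b=cv2.boxPoints(cv2.minAreaRect(cn));z=.02 if u[0]>400 else .06
        w=np.array([atz(p,q,z) for q in b])[:,:2];print(u,s[i,4],w.round(3).tolist(),w.mean(0).round(3))
# beige box outline
m=((c[:,:,0].astype(int)-c[:,:,2]>25)&(c[:,:,0]>120)&(c[:,:,1]>100)).astype(np.uint8);m[:,:255]=0;m[:, 370:]=0;m[:100]=0;m[220:]=0
n,l,s,ce=cv2.connectedComponentsWithStats(m);i=1+s[1:,4].argmax();cn=cv2.findContours((l==i).astype(np.uint8),0,2)[0][0];r=cv2.minAreaRect(cn);b=cv2.boxPoints(r)
w=np.array([atz(p,q,.06) for q in b])[:,:2];print("box",s[i,4],w.round(3).tolist(),w.mean(0).round(3))
```

```text
red [355.5  51.8] 33 [ 0.8395 -0.1146] ang 167.0 [0.015 0.018]
red [302.7 137.6] 25 [0.6004 0.0329] ang -172.1 [0.008 0.021]
red [316.7 182.1] 22 [ 0.4805 -0.0015] ang -173.6 [0.009 0.017]
red [318.7 191.6] 21 [ 0.4557 -0.006 ] ang -167.9 [0.008 0.017]
(444, 190) 6622 [[0.367, -0.213], [0.601, -0.245], [0.569, -0.539], [0.336, -0.497]] [ 0.468 -0.373]
(300, 160) 1258 [[0.588, 0.075], [0.612, -0.014], [0.494, -0.044], [0.471, 0.044]] [0.541 0.016]
(318, 172) 1258 [[0.588, 0.075], [0.612, -0.014], [0.494, -0.044], [0.471, 0.044]] [0.541 0.016]
box 2897 [[0.621, 0.127], [0.669, -0.043], [0.462, -0.094], [0.418, 0.072]] [0.543 0.016]
```

View pics/crop1.png

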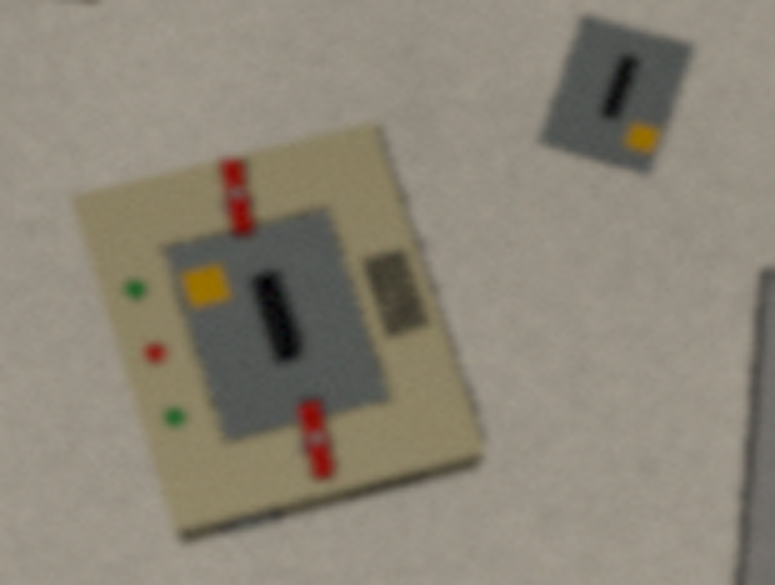

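The crop confirms it: the larger grey cover with the black handle sits in the beige box, and the small loose grey one is a decoy. Pins are at about (0.467,-0.003) and (0.614,0.035), and the panel yaw is about 14.5°. Next I move above the near button.

```bash
python3 -m crank '[4,-2.79,-2.59,0,0, 4,-2.79,-2.59,0,0, 4,-2.79,-2.59,0,0, 4,-2.79,-2.59,0,0, 4,-2.79,-2.59,0,0, 4,-2.79,-2.59,0,0, 4,-2.79,-2.59,0,0, 4,-2.79,-2.59,0,0]' 40 >/dev/null; python3 -m crank '[4,-2.79,-2.59,0,0, 4,-2.79,-2.59,0,0, 4,-2.79,-2.59,0,0, 4,-2.79,-2.59,0,0, 4,-2.79,-2.59,0,0, 4,-2.79,-2.59,0,0, 4,-2.79,-2.59,0,0, 4,-2.79,-2.59,0,0]'; python3 -m crank '[4,0,0,0.8,-0.12, 4,0,0,0.8,-0.12, 4,0,0,0.8,-0.12, 4,0,0,0.8,-0.12, 4,0,0,0,0, 4,0,0,0,0, 4,0,0,0,0, 4,0,0,0,0]'
cat >> h.py <<'E'
def segw(p,z,show=True):
    c=p["color"].astype(int);m=((c[:,:,0]>60)&(c[:,:,1]<0.4*c[:,:,0])&(c[:,:,2]<0.4*c[:,:,0])).astype(np.uint8)
    m=cv2.morphologyEx(m,cv2.MORPH_CLOSE,np.ones((15,15)))
    n,l,s,ce=cv2.connectedComponentsWithStats(m)
    for i in range(1,n):
        if s[i,4]>150:
            w=np.array([atz(p,q,z) for q in np.argwhere(l==i)[:,::-1]])[:,:2];mu=w.mean(0);e,v=np.linalg.eigh(np.cov((w-mu).T))
            a=np.degrees(np.arctan2(v[1,1],v[0,1]));print("red",ce[i].round(1),s[i,4],mu.round(4),"ang",((a+90)%180-90).round(1),np.sqrt(12*e).round(3))
def go(x,y,yaw=None):
    s=env.observe();R=np.array(s["tool_rot"]);P=np.array(s["position"]);d=R.T@np.array([x-P[0],y-P[1],0]);ya=np.degrees(np.arctan2(R[1,1],R[0,1]))
    print("t",s["time_s"],"pos",P.round(4),"yang",ya.round(1),"shift cm",(100*d).round(2),"turn",None if yaw is None else np.radians(ya-yaw).round(3))
E
python3 - <<'E'
from h import *
p=optics.get_image("wrist");cv2.imwrite("pics/w1.png",p["color"][:,:,::-1]);segw(p,.0815);go(.4674,-.003,100.5)
E
```

```text
time_s: 1.88
position: [0.4671, -0.0047, 0.2315]
tool_rot: [[-0.955, 0.297, 0.0], [0.297, 0.955, -0.0], [-0.0, 0.0, -1.0]]
ft_force: [-0.0, 1.0, 0.5]
grip_width: 0.04
gripper_force: 0.0
time_s: 2.55
position: [0.4667, -0.0028, 0.1999]
tool_rot: [[-0.984, -0.176, 0.001], [-0.176, 0.984, -0.0], [-0.001, -0.0, -1.0]]
ft_force: [0.8, -0.2, 0.0]
grip_width: 0.0398
gripper_force: 0.0
red [312.5 195.2] 556 [ 0.4678 -0.0035] ang 10.0 [0.011 0.046]
red [323.9 321. ] 378 [0.6065 0.0338] ang 8.7 [0.011 0.047]
t 2.6 pos [ 0.4667 -0.0028  0.1999] yang 100.2 shift cm [-0.06 -0.04  0.  ] turn -0.006
```

View pics/w1.png

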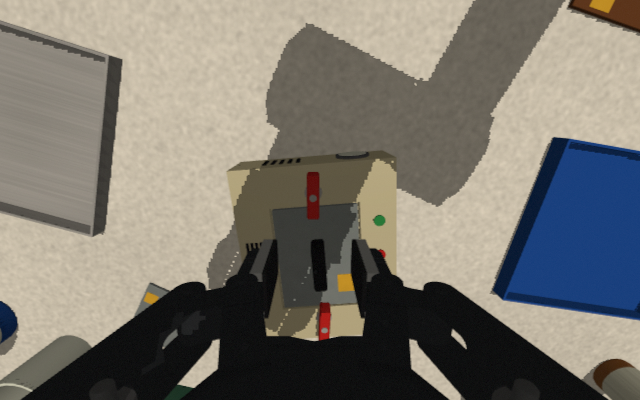

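The wrist view shows the near bar at (313,195), right where planned, and the far bar at (324,321), partly hidden. I'll descend and pinch.

```bash
python3 -m crank '[4,-0.1,-0.1,2.6,0, 4,0,0,2.6,0, 4,0,0,2.6,0, 4,0,0,2.6,0, 4,0,0,2.0,0, 4,0,0,1.0,0, 4,0,0,0,0, 4,0,0,0,0]'; python3 -m crank '[0.6,0,0,0,0, 0.6,0,0,0,0, 0.6,0,0,0,0, 0.6,0,0,0,0, 0.6,0,0,0,0, 0.6,0,0,0,0, 0.6,0,0,0,0, 0.6,0,0,0,0]' 40
```

```text
time_s: 3.27
position: [0.4679, -0.0036, 0.0656]
tool_rot: [[-0.984, -0.178, -0.0], [-0.178, 0.984, 0.0], [0.0, 0.0, -1.0]]
ft_force: [-1.2, 0.8, 0.1]
grip_width: 0.0399
gripper_force: 0.0
time_s: 3.93
position: [0.4683, -0.0039, 0.0664]
tool_rot: [[-0.984, -0.178, 0.002], [-0.178, 0.984, -0.001], [-0.002, -0.001, -1.0]]
ft_force: [-1.3, -1.6, 6.4]
grip_width: 0.0112
gripper_force: 41.7
```

```bash
python3 -m crank '[0.6,0,0,-0.1,0, 0.6,0,0,0,0.117, 0.6,0,0,0,0.117, 0.6,0,0,0,0.117, 0.6,0,0,0,0.117, 0.6,0,0,0,0.117, 0.6,0,0,0,0.117, 0.6,0,0,0,0.117]'; python3 -m crank '[0.6,0,0,0,0.117, 0.6,0,0,0,0.117, 0.6,0,0,0,0.117, 0.6,0,0,0,0.117, 0.6,0,0,0,0.117, 0.6,0,0,0,0, 0.6,0,0,0,0, 0.6,0,0,0,0]'; python3 -c "
from h import *
go(.6146,.035,99)"
```

```text
time_s: 4.6
position: [0.4685, -0.0029, 0.0665]
tool_rot: [[-0.798, 0.602, 0.002], [0.602, 0.798, 0.001], [-0.001, 0.002, -1.0]]
ft_force: [4.8, 5.6, -4.5]
grip_width: 0.0107
gripper_force: 40.6
time_s: 5.27
position: [0.4691, -0.0024, 0.0665]
tool_rot: [[-0.338, 0.941, 0.004], [0.941, 0.338, 0.002], [0.001, 0.004, -1.0]]
ft_force: [7.8, 9.0, -7.2]
grip_width: 0.011
gripper_force: 40.4
t 5.2667 pos [ 0.4691 -0.0024  0.0665] yang 19.8 shift cm [-1.4  14.95  0.06] turn -1.383
```

```bash
python3 -m crank '[3,0,0,0,0, 3,0,0,0,0, 3,0,0,0,0, 3,0,0,-2.5,0, 3,0,0,-2.5,0, 3,0,0,-2.5,0, 3,0,0,-2.5,0, 4,0,0,0,0]' >/dev/null; python3 -m crank '[4,-0.35,3.74,0,0, 4,-0.35,3.74,0,0, 4,-0.35,3.74,0,0, 4,-0.35,3.74,0,0, 4,0,0,0,-0.12, 4,0,0,0,-0.12, 4,0,0,0,-0.12, 4,0,0,0,-0.12]'; python3 -m crank '[4,0,0,0,-0.12, 4,0,0,0,-0.12, 4,0,0,0,-0.12, 4,0,0,0,-0.12, 4,0,0,0,-0.12, 4,0,0,0,-0.12, 4,0,0,0,-0.12, 4,0,0,0,-0.06]'
python3 - <<'E'
from h import *
p=optics.get_image("wrist");cv2.imwrite("pics/w2.png",p["color"][:,:,::-1]);segw(p,.0815);go(.6146,.035,99)
E
```

```text
time_s: 6.6
position: [0.613, 0.034, 0.1655]
tool_rot: [[-0.739, 0.673, -0.001], [0.673, 0.739, -0.0], [0.001, -0.001, -1.0]]
ft_force: [-0.1, 0.6, 0.8]
grip_width: 0.0402
gripper_force: 0.0
time_s: 7.27
position: [0.6129, 0.0339, 0.1658]
tool_rot: [[-0.987, -0.16, -0.001], [-0.16, 0.987, 0.0], [0.001, 0.0, -1.0]]
ft_force: [0.4, 1.2, -0.1]
grip_width: 0.0399
gripper_force: 0.0
red [290.    9.8] 1201 [ 0.4752 -0.0049] ang -76.2 [0.013 0.04 ]
red [315. 207.] 684 [0.614  0.0354] ang 9.2 [0.011 0.046]
t 7.3167 pos [0.6129 0.0338 0.1657] yang 99.3 shift cm [-0.19  0.09 -0.  ] turn 0.005
```

View pics/w2.png

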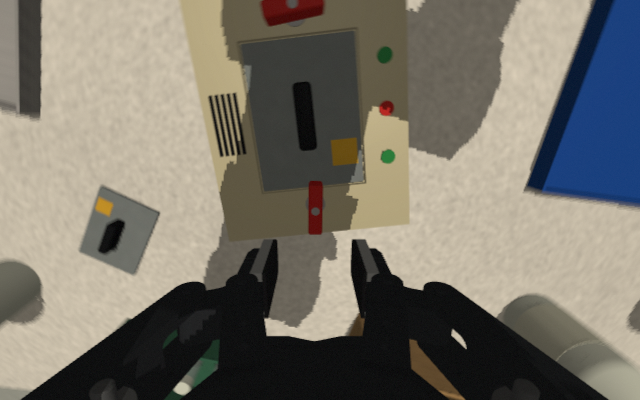

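The near bar, at (293,8), now lies across. The far bar at (315,207) is at (0.614,0.035). I'll pinch it and turn it the same way.

```bash
python3 -m crank '[4,-0.14,0.14,2.5,0, 4,0,0,2.5,0, 4,0,0,2.5,0, 4,0,0,1.5,0, 4,0,0,0.85,0, 4,0,0,0,0, 0.6,0,0,0,0, 0.6,0,0,0,0]' >/dev/null; python3 -m crank '[0.6,0,0,0,0, 0.6,0,0,0,0, 0.6,0,0,0,0, 0.6,0,0,0,0.117, 0.6,0,0,0,0.117, 0.6,0,0,0,0.117, 0.6,0,0,0,0.117, 0.6,0,0,0,0.117]' 40; python3 -m crank '[0.6,0,0,0,0.117, 0.6,0,0,0,0.117, 0.6,0,0,0,0.117, 0.6,0,0,0,0.117, 0.6,0,0,0,0.117, 0.6,0,0,0,0.117, 0.6,0,0,0,0.117, 0.6,0,0,0,0]'; python3 -m crank '[3,0,0,0,0, 3,0,0,0,0, 3,0,0,0,0, 3,0,0,-2.5,0, 3,0,0,-2.5,0, 3,0,0,-2.5,0, 3,0,0,-2.5,0, 4.5,0,0,0,0]';python3 -c "
from h import *
go(.541,.016,104.5)"
```

```text
time_s: 8.65
position: [0.6152, 0.036, 0.0692]
tool_rot: [[-0.907, 0.422, 0.003], [0.422, 0.907, 0.0], [-0.003, 0.002, -1.0]]
ft_force: [0.8, 1.1, 7.1]
grip_width: 0.0105
gripper_force: 42.0
time_s: 9.32
position: [0.6161, 0.0367, 0.0693]
tool_rot: [[-0.311, 0.951, 0.006], [0.951, 0.311, 0.002], [-0.0, 0.006, -1.0]]
ft_force: [4.0, 5.0, 3.1]
grip_width: 0.0106
gripper_force: 41.7
time_s: 9.98
position: [0.616, 0.0354, 0.1729]
tool_rot: [[-0.317, 0.949, 0.008], [0.949, 0.317, -0.001], [-0.004, 0.007, -1.0]]
ft_force: [-0.5, -0.6, 0.7]
grip_width: 0.0406
gripper_force: 0.0
t 9.9833 pos [0.616  0.0354 0.1729] yang 18.5 shift cm [ 0.54 -7.72 -0.06] turn -1.502
```

```bash
python3 -m crank '[5,0.27,-3.86,0,0, 5,0.27,-3.86,0,0, 5,0,0,0,-0.125, 5,0,0,0,-0.125, 5,0,0,0,-0.125, 5,0,0,0,-0.125, 5,0,0,0,-0.125, 5,0,0,0,-0.125]' >/dev/null; python3 -m crank '[5,0,0,0,-0.125, 5,0,0,0,-0.125, 5,0,0,0,-0.125, 5,0,0,0,-0.125, 5,0,0,0,-0.125, 5,0,0,0,-0.125, 5,0,0,0,0, 5,0,0,0,0]'
python3 - <<'E'
from h import *
p=optics.get_image("wrist");c=p["color"];cv2.imwrite("pics/w3.png",c[:,:,::-1]);segw(p,.0815);go(.541,.016,104.5)
u=proj(p,[.541,.016,.086]).round();print("expected handle px",u)
m=(c.max(2)<25).astype(np.uint8);n,l,s,ce=cv2.connectedComponentsWithStats(m)
for i in range(1,n):
    if 150<s[i,4]<6000: 
        w=np.array([atz(p,q,.08) for q in np.argwhere(l==i)[:,::-1]])[:,:2];mu=w.mean(0);e,v=np.linalg.eigh(np.cov((w-mu).T));print(ce[i].round(),s[i,4],mu.round(4),np.degrees(np.arctan2(v[1,1],v[0,1])).round(1),np.sqrt(12*e).round(3))
E
```

```text
time_s: 11.32
position: [0.5391, 0.0163, 0.1674]
tool_rot: [[-0.97, -0.245, -0.001], [-0.245, 0.97, 0.0], [0.001, 0.0, -1.0]]
ft_force: [0.6, -0.1, 0.5]
grip_width: 0.0499
gripper_force: 0.0
red [311.1 115.9] 843 [ 0.4701 -0.003 ] ang -70.2 [0.011 0.042]
red [313.2 282.6] 906 [0.6115 0.0344] ang -71.1 [0.021 0.042]
t 11.3667 pos [0.5392 0.0163 0.1675] yang 104.2 shift cm [-0.17 -0.07 -0.  ] turn -0.006
expected handle px [313. 209.]
[312. 207.] 937 [0.5421 0.016 ] -165.1 [0.013 0.054]
[117. 278.] 382 [ 0.6517 -0.1408] 155.8 [0.01  0.037]
```

View pics/w3.png

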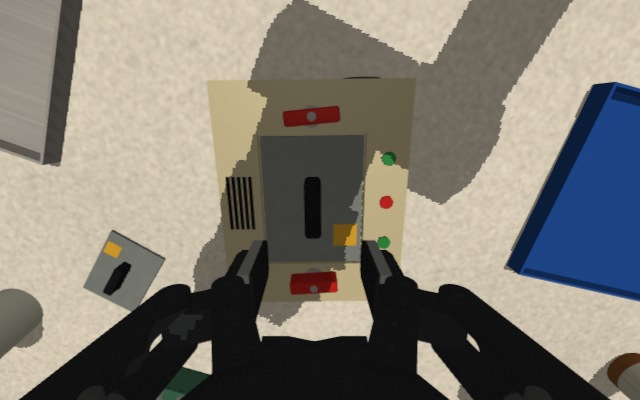

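Both bars now lie across at (311,116) and (313,283). The handle at (312,207) is under the tool. I'll grasp it, then compute the tray centre.

```bash
python3 -m crank '[4.5,-0.25,-0.05,2.5,0, 4.5,0,0,2.5,0, 4.5,0,0,2.5,0, 4.5,0,0,1.5,0, 4.5,0,0,0.9,0, 4.5,0,0,0,0, 0.8,0,0,0,0, 0.8,0,0,0,0]' 60 >/dev/null; python3 -m crank '[0.8,0,0,0,0, 0.8,0,0,0,0, 0.8,0,0,0,0, 0.8,0,0,0,0, 0.8,0,0,0,0, 0.8,0,0,-0.5,0, 0.8,0,0,-0.5,0, 0.8,0,0,0,0]' 60;python3 -m crank '[0.8,0,0,-1,0, 0.8,0,0,-1.5,0, 0.8,0,0,-2,0, 0.8,0,0,-2,0, 0.8,0,0,-2,0, 0.8,0,0,-1,0, 0.8,0,0,0,0, 0.8,0,0,0,0]'
python3 - <<'E'
from h import *
p=optics.get_image("top");c=p["color"]
w=np.array([atz(p,q,.022) for q in((407,151),(482,155),(479,230),(402,224))])[:,:2];print(w.round(3).tolist(),w.mean(0).round(3))
t=w.mean(0)
for r in spotter.look_for(p,"steel_tray")[:2]: print(r,atz(p,np.array(r["at"])*[640,400],.005).round(3))
go(*t)
p=optics.get_image("side");cv2.imwrite("pics/s2.png",p["color"][:,:,::-1])
E
```

```text
time_s: 12.7
position: [0.5423, 0.0164, 0.0799]
tool_rot: [[-0.969, -0.249, 0.002], [-0.249, 0.969, -0.0], [-0.001, -0.001, -1.0]]
ft_force: [0.6, -0.5, -2.3]
grip_width: 0.0124
gripper_force: 59.1
time_s: 13.37
position: [0.5418, 0.0164, 0.1741]
tool_rot: [[-0.969, -0.249, 0.001], [-0.249, 0.969, -0.0], [-0.0, -0.0, -1.0]]
ft_force: [0.6, -0.7, -2.1]
grip_width: 0.0128
gripper_force: 59.1
[[0.575, -0.254], [0.56, -0.463], [0.352, -0.438], [0.373, -0.23]] [ 0.465 -0.346]
{'at': [0.6905, 0.4763], 'score': 0.85} [ 0.465 -0.35   0.005]
t 13.4667 pos [0.5414 0.0165 0.173 ] yang 104.4 shift cm [ 16.43 -33.23   0.  ] turn None
```

View pics/s2.png

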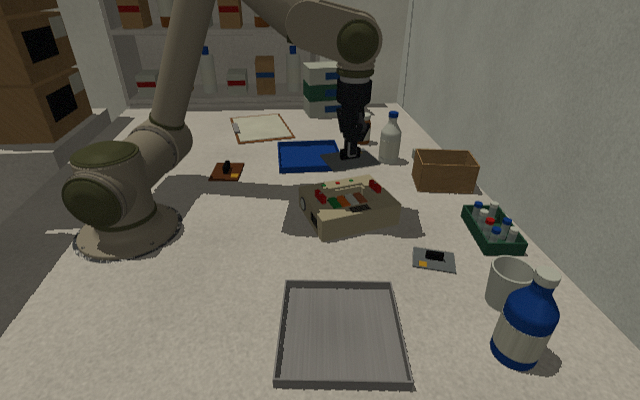

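The side view shows the cover clear of the box, hanging level from the gripper at (350,150), and the steel tray empty at (343,335). I'll carry it over.

```bash
python3 -m crank '[0.8,0.7,-1.4,0,0, 0.8,1.03,-2.08,0,0, 0.8,1.03,-2.08,0,0, 0.8,1.03,-2.08,0,0, 0.8,1.03,-2.08,0,0, 0.8,1.03,-2.08,0,0, 0.8,1.03,-2.08,0,0, 0.8,1.03,-2.08,0,0]' >/dev/null; python3 -m crank '[0.8,1.03,-2.08,0,0, 0.8,1.03,-2.08,0,0, 0.8,1.03,-2.08,0,0, 0.8,1.03,-2.08,0,0, 0.8,1.03,-2.08,0,0, 0.8,1.03,-2.08,0,0, 0.8,1.03,-2.08,0,0, 0.8,1.03,-2.08,0,0]' >/dev/null;python3 -m crank '[0.8,0.3,-0.7,0,0, 0.8,0,0,1.5,0, 0.8,0,0,2,0, 0.8,0,0,2,0, 0.8,0,0,2,0, 0.8,0,0,2,0, 0.8,0,0,0.5,0, 0.8,0,0,0,0]'
python3 - <<'E'
from h import *
go(.465,-.348)
p=optics.get_image("side");cv2.imwrite("pics/s3.png",p["color"][:,:,::-1])
E
```

```text
time_s: 15.52
position: [0.4649, -0.346, 0.0722]
tool_rot: [[-0.969, -0.249, -0.003], [-0.249, 0.969, 0.003], [0.002, 0.004, -1.0]]
ft_force: [-0.4, -0.1, -1.0]
grip_width: 0.0123
gripper_force: 59.0
t 15.5167 pos [ 0.4649 -0.346   0.0722] yang 104.4 shift cm [ 0.04 -0.19 -0.  ] turn None
```

View pics/s3.png

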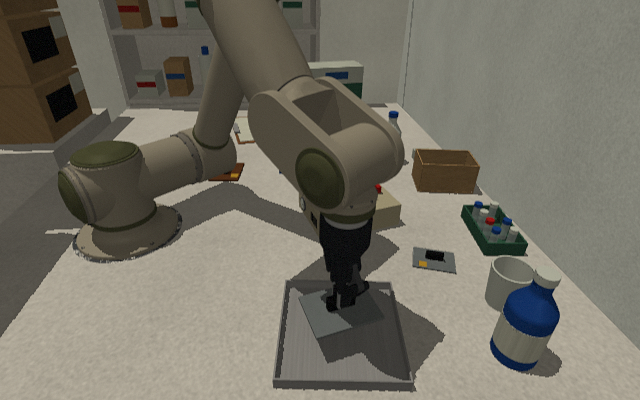

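The cover is held level over the steel tray at (343,318). I'll lower it gently.

```bash
python3 -m crank '[0.8,0,0,0.8,0, 0.8,0,0,1,0, 0.8,0,0,1,0, 0.8,0,0,1,0, 0.8,0,0,0.8,0, 0.8,0,0,0.3,0, 0.8,0,0,0,0, 0.8,0,0,0,0]'; python3 -m crank '[0.8,0,0,0.1,0, 0.8,0,0,0.1,0, 0.8,0,0,0.1,0, 0.8,0,0,0,0, 0.8,0,0,0,0, 0.8,0,0,0,0, 0.8,0,0,0,0, 0.8,0,0,0,0]'
```

```text
time_s: 16.23
position: [0.4655, -0.3471, 0.0248]
tool_rot: [[-0.969, -0.249, 0.0], [-0.249, 0.969, -0.0], [-0.0, -0.0, -1.0]]
ft_force: [0.8, 0.7, -1.8]
grip_width: 0.0125
gripper_force: 59.1
time_s: 16.9
position: [0.4654, -0.347, 0.0219]
tool_rot: [[-0.969, -0.249, 0.0], [-0.249, 0.969, -0.0], [-0.0, -0.0, -1.0]]
ft_force: [0.3, 0.8, -1.6]
grip_width: 0.0123
gripper_force: 59.1
```

```bash
python3 -m crank '[0.8,0,0,0.1,0, 0.8,0,0,0,0, 0.8,0,0,0.1,0, 0.8,0,0,0,0, 0.8,0,0,0.1,0, 0.8,0,0,0,0, 0.8,0,0,0,0, 0.8,0,0,0,0]'
```

```text
time_s: 17.57
position: [0.4654, -0.3471, 0.0192]
tool_rot: [[-0.969, -0.249, 0.0], [-0.249, 0.969, -0.0], [-0.0, -0.0, -1.0]]
ft_force: [-1.0, 1.5, 4.4]
grip_width: 0.0124
gripper_force: 59.9
```

Contact with the floor, so I release and rise.

```bash
python3 -m crank '[3.5,0,0,-0.05,0, 3.5,0,0,0,0, 3.5,0,0,0,0, 3.5,0,0,0,0, 3.5,0,0,0,0, 3.5,0,0,-1,0, 3.5,0,0,-2,0, 3.5,0,0,-2,0]'; python3 -m crank '[3.5,0,0,-3,0, 3.5,0,0,-3,0, 3.5,0,0,-3,0, 3.5,0,0,-2,0, 3.5,0,0,0,0, 3.5,0,0,0,0, 3.5,0,0,0,0, 3.5,0,0,0,0]'
python3 - <<'E'
from h import *
p=optics.get_image("side");a=p["color"]
t=optics.get_image("top")["color"][100:300,220:540]
cv2.imwrite("pics/f.png",np.vstack([cv2.resize(a[150:400,220:520],(480,300)),cv2.resize(t,(480,300))])[:,:,::-1])
E
```

```text
time_s: 18.23
position: [0.4652, -0.3468, 0.0701]
tool_rot: [[-0.969, -0.249, -0.001], [-0.249, 0.969, 0.001], [0.001, 0.001, -1.0]]
ft_force: [-0.3, -0.6, 1.1]
grip_width: 0.0351
gripper_force: 0.0
time_s: 18.9
position: [0.465, -0.3466, 0.1782]
tool_rot: [[-0.969, -0.249, -0.002], [-0.249, 0.969, 0.002], [0.001, 0.002, -1.0]]
ft_force: [-0.2, 0.7, 0.0]
grip_width: 0.035
gripper_force: 0.0
```

View pics/f.png

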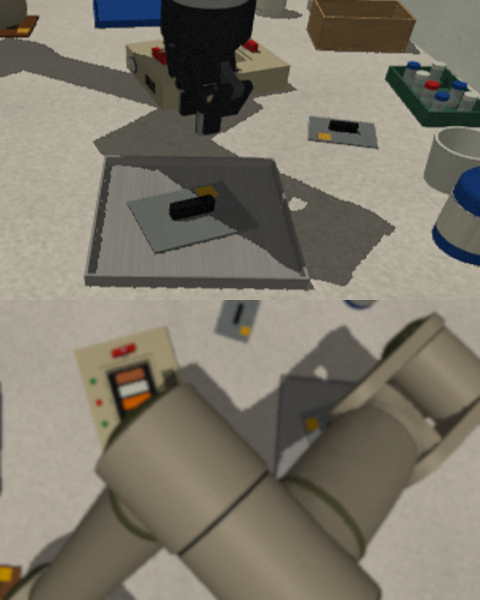

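The cover lies flat in the middle of the steel tray at (192,215) in the crop, handle up and gripper clear. The far button at (123,350) is still turned aside.

```bash
python3 -c "
from rig import env
print(env.close_job())"
```

```text
the job is handed in; nothing more can be done
None
```

I turned both red buttons aside by about 80° each, lifted the cover out, laid it flat in the bare steel tray, released it, and handed the job in at about 19 s; the hand-in returned no verdict.

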